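# Set the bottle labeller's end stop to its marker, free of backlash

## Robot

A 6-joint arm with a two-finger parallel gripper is mounted at the origin on a cart in front of the work surface, level with it; the furniture and walls round the work are solid. World frame = base frame: x ahead of the robot, y to its left, z up, the work surface at z = 0. Lengths are in m, angles in rad, forces in N, time in s.
With the tool pointing down it reaches from about 0.25 to 0.775 m from the base axis. Payload 4 kg.
Tool frame: the origin (TCP) lies between the finger pads, 19 mm behind the fingertips; this is the grasp point; z points along the fingers, y is the line along which they close (so a half turn about z gives the same grasp; the last joint's range is limited). The gripper opens to 94 mm and grips with 3 to 60 N. Pads are 16 mm wide; open, the fingers measure 119 mm over their backs; the gripper's body (75 mm by 177 mm) begins 78 mm behind the grasp point.
Start: joints at [-1.269, 0.087, 1.371, -0, 1.684, -0.103], TCP at [0.217, -0.506, 0.224] pointing down, gripper open.
Joint ranges: [-3.1, 3.1], [-0.76, 2.03], [0.27, 2.55], [-1.08, 4.22], [0.17, 2.65], [-2.57, 2.57]. Speed limits (rad/s): [2.79, 2.79, 3.14, 3.14, 3.14, 3.14].

## Interface

Orientations are given as [roll, pitch, yaw] about the fixed x, y, z axes, in that order (R = Rz(yaw) Ry(pitch) Rx(roll)).
In Python, from bench import robot gives the robot as it stands.
- The arm moves only by the tool play_rows, never from a script. Its arguments are lists of equal length, an entry for each row: "translation": the shift along the tool's x, y, z scaled (see below), a list of three; "twist": the turn, a rotation vector about the tool's x, y, z scaled (see below), a list of three; "gripper": the opening, from -1 (shut) to 1 (fully open). A call has 1 to 8 rows; each row shifts and turns the commanded pose from where the row before left it, along the tool's axes as they then stand; what a row does not reach is not made up. The controller multiplies each number of a shift by 0.04 m and each number of a turn by 0.1 rad. A row lasts 1/10 s, in which the tool goes at most 50 mm and 8.59 degrees, less where a joint would pass 70% of its speed; a pose out of reach is approached as far as the arm can. A call with a number of a shift or a turn outside -1 to 1 is refused whole. A call with a gripper value outside its range is refused whole. The fingers move at their own pace and stop on an object; the grip force is fixed at half the most. Time passes only in rows, so rows that do not move let the fingers close. It gives the time, the measured TCP pose, the force, the opening and the grip force at its end, in the units of the state.
- robot.get_obs(): the state, without advancing time (a new reading comes with each control period).
- robot.snapshot(name): name is "side" or "top" or "wrist"; returns the picture (480x640x3 uint8, red, green, blue); there is no depth.
- robot.camera_model(name): a dict with "camera_matrix" (3x3 intrinsics, pixels), "k1" (the pictures are not rectified: a ray, as slopes to the right and down, at radius r is drawn at 1 + k1 r^2 times it, then the intrinsics apply), "rvec" (rotation vector, rad) and "tvec" (3), from world to camera coordinates, as OpenCV has them. Camera axes: x right, y down, z forward; pixel columns grow to the right and rows downward; lengths in m; the calibration is good to about 2 mm. A picture is of the moment at which its call begins: read the wrist's pose just before it. camera_model takes no time and is no camera call; for the wrist camera it gives the pose at the moment of the call.
- robot.close_job(): hands the job in; it is judged then, once.
Trained networks look in the newest picture that a camera, given by its name, has taken for a name from the list of things; names that differ only in an ending like _2 or _b are one class to them, and where a whole thing is asked for, a point or a joint stands for the part that bears it (a point fixed in the world has none). Each returns a list of dicts, best first, with "score" (0 to 1); they miss things now and then, are a little off and sometimes report something else, mostly with a low value. They report only what shows in the picture. A call takes as long as a camera call.
- robot.recognise(name, camera): "centre" ([x, y, z] in m, in world coordinates, good to about 4 mm: the middle of the surface that is visible of it).
- robot.spot_point(name, camera): "centre" ([x, y, z] in m, in world coordinates, good to about 4 mm: a listed point, or the origin of a listed thing).
The state is a dict: "time": time; "joint_positions": joint angles; "qvel": joint speeds; "joint_torque": joint torques, N m; "tool_pos": TCP position; "ee_rot": TCP orientation; "wrist_force": force on the tool from outside, world axes, zero at the start; "wrist_torque": the same for the moment, N m; "width": finger opening in m; "finger_force": force on a finger pad.
Only numpy, scipy, OpenCV 4.12 (cv2) and the standard library are available. Lean on these libraries where they do the work, as an engineer would, in place of code of your own. Each camera call takes 0.05 s, during which the arm holds its last target. There are 200 camera calls.

## Task

Set up the bench labeller for the next batch: using its knob, wind the end stop out past the black marker clip on its scale and then bring it back in to the marker, so that the last movement is towards the bottle and the play in the drive is taken up. Then slide the white bottle lying on the rollers along until its base bears on the stop with a gentle push of 5 to 10 N, and let go of it there. The stop must still stand at the marker afterwards; do not push the stop or the marker by hand, and leave the things around alone.

Things in the scene. Friction and masses are not known exactly. Their poses are not given: they have to be found in the camera images.
- labeller: Bench labeller for round bottles, fixed to the worktop: light grey plate 209 x 360 mm, top 15 mm high. Origin on the worktop; its y axis runs along the two rollers towards the end-stop end, its -x side is the operator's side with scale and knob, z up. Place and yaw vary. A small label reel (80 mm high) stands behind the rollers at x 56 to 116, y -75 to -15 mm.
- rollers (a point): Middle of the cradle for the bottle, between the tops of two fixed smooth steel rollers (20 mm thick, tops 44 mm above the worktop) that run along the labeller's y axis at x -17 and +17 mm, y from -147 to 78 mm. The brackets at their ends are 46 mm high.
- knob (a joint): Angle of the knob (rad), positive counter-clockwise seen from above; turns both ways, -3.5 to 3.5, and stays where left. Counter-clockwise moves the stop away from the bottle (labeller +y), clockwise towards it, 10 mm per rad once the play is used up. Turning takes about 0.15 N m in the play and 0.17 N m when driving the stop. Starts within 0.3 of zero.
- knob_grip (a point): Point on the knob's axis inside its wing, 95 mm above the worktop, at labeller x -55, y 151 mm. Black knob 48 mm across on a gear case; its upright wing, 44 x 10 mm in plan, spans 79 to 104 mm above the worktop and lies along the labeller's x axis at angle 0. Grip it across its 10 mm from above, TCP at about 101 mm (the round part below the wing reaches 79 mm).
- play_slot (a point): Middle of the slot at the back of the stop's saddle. The pin of the knob's rack works in it with 4 mm (0.4 rad of knob) of free play: after each change of direction the stop stands still until the play is used up. At the start the pin may be anywhere in the slot.
- stop_carriage: The end stop: dark saddle on the front rail, its arm carries an upright steel plate (50 mm wide, 46 to 82 mm high) with a rubber face across the rollers. Origin in the middle of the face, 59 mm up, in line with the bottle's axis; axes parallel to the labeller's, the face looks to -y. Slides along y with 2 N of friction; a push over about 17 N from the bottle would turn the drive back.
- stop_index (a point): Tip of the small steel index on the front of the stop's saddle, 46 mm above the worktop, pointing to labeller -x at the marker. It moves with the stop, 18 mm further along +y than the stop's face.
- marker_tip (a point): Tip of the black marker clip (11 x 13 mm, 51 mm high) that rides on the scale strip at the labeller's front edge, pointing at the index; axes parallel to the labeller's. The stop is at the marker when both tips have the same labeller y. At the start the marker is 3 to 13 mm further along +y than the index.
- bottle: Plain white unlabelled bottle, black cap, 40 mm across, 124 mm long, 0.1 to 0.21 kg, lying on the rollers. Origin in the centre of its flat base, 59 mm above the worktop (bottle's top 79 mm); its y axis points out through the base to the stop. The body is full width for 86 mm from the base. Its base starts 22 to 52 mm from the stop's face. Slides easily. Grip across from above, TCP at about 67 mm.
- next_bottle_a: One of two more such bottles, standing upright to the right of the labeller; origin under its base. Not to be touched.
- next_bottle_b: The other bottle standing upright to the right of the labeller; origin under its base. Not to be touched.
- spare_roll: White roll of tape, 68 mm across and 25 mm high, lying to the left of the labeller; origin under its middle. Not to be touched.

How it is judged:
By the outcome, as a careful person would: the job done as asked, in the order asked, and still so for the second after the job is handed in, with the robot touching nothing.
It also fails if it takes over 72 s, if anything falls off the work surface, if the arm or the gripper's body presses on something with over 40 N, if the wrist force passes 120 N, or if a joint passes its speed limit or range.

## Working session

There is one attempt and no reset: what is moved stays moved. The work goes in short steps, Python scripts to look and compute and a tool call to move; the robot and the scene stay as the last step left them, time stands still between calls to the robot, and variables do not carry over. Pictures are saved under pics/ and viewed, at most 10 in all, crops included, and the job is handed in when it is done.

Besides the shell and the picture viewer there is one more tool, called after "Request:" as a command line: name --argument value ..., lists and objects as JSON in quotes. play_rows: Moves the arm, as the interface text tells. Its arguments: {"type":"object","properties":{"translation":{"type":"array","items":{"type":"array","items":{"type":"number","minimum":-1,"maximum":1}}},"twist":{"type":"array","items":{"type":"array","items":{"type":"number","minimum":-1,"maximum":1}}},"gripper":{"type":"array","items":{"type":"number"}}},"required":["translation","twist","gripper"]}

```bash
mkdir -p pics
cat > h.py <<'E'
import numpy as np, cv2
from bench import robot
def snap(cam,fn=None):
    im=robot.snapshot(cam)
    if fn: cv2.imwrite('pics/'+fn,im[:,:,::-1])
    return im
def proj(cam,P,cm=None):
    m=cm or robot.camera_model(cam)
    R,_=cv2.Rodrigues(np.array(m['rvec'],float)); p=np.atleast_2d(P)@R.T+np.array(m['tvec']).ravel()
    s=p[:,:2]/p[:,2:]; s=s*(1+m['k1']*(s**2).sum(1,keepdims=True)); K=np.array(m['camera_matrix'])
    return s@K[:2,:2].T+K[:2,2]
def unproj(cam,uv,z,cm=None):
    m=cm or robot.camera_model(cam); K=np.array(m['camera_matrix'])
    R,_=cv2.Rodrigues(np.array(m['rvec'],float)); t=np.array(m['tvec']).ravel()
    d=cv2.undistortPoints(np.array([[uv]],float),K,np.array([m['k1'],0,0,0,0],float)).ravel()
    C=-R.T@t; r=R.T@np.array([d[0],d[1],1]); return C+r*(z-C[2])/r[2]
E
python3 - <<'E'
from h import *
np.set_printoptions(precision=4,suppress=True)
print({k:np.round(v,3) for k,v in robot.get_obs().items()})
for c in ['top','side']:
    snap(c,c+'0.png')
    for n in ['labeller','rollers','knob_grip','stop_carriage','stop_index','marker_tip','bottle','next_bottle_a','spare_roll']:
        print(c,n,[(round(d['score'],2),np.round(d['centre'],4)) for d in robot.spot_point(n,c)[:3]])
E
```

```text
{'time': np.float64(0.0), 'joint_positions': array([-1.269,  0.088,  1.372, -0.   ,  1.684, -0.103]), 'qvel': array([ 0.   , -0.001, -0.001, -0.002, -0.001,  0.   ]), 'joint_torque': array([  0.002, -34.018, -30.243,   0.072,   0.033,  -0.   ]), 'tool_pos': array([ 0.216, -0.505,  0.223]), 'ee_rot': array([-3.139, -0.   ,  0.405]), 'wrist_force': array([ 0.275, -1.594,  0.238]), 'wrist_torque': array([-0.021, -0.004,  0.001]), 'finger_force': np.float64(0.0), 'width': np.float64(0.095)}
top labeller [(0.74, array([0.525 , 0.0448, 0.0583])), (0.64, array([ 0.5244,  0.0497, -0.0031])), (0.43, array([0.4454, 0.1113, 0.0514]))]
top rollers [(0.63, array([0.5255, 0.0206, 0.0432]))]
top knob_grip [(0.84, array([0.4483, 0.1931, 0.0988])), (0.59, array([0.4463, 0.0955, 0.0471]))]
top stop_carriage [(0.78, array([0.518 , 0.0897, 0.065 ]))]
top stop_index [(0.83, array([0.4437, 0.097 , 0.046 ]))]
top marker_tip [(0.46, array([0.4434, 0.109 , 0.0516]))]
top bottle [(0.74, array([0.5249, 0.0449, 0.0585])), (0.36, array([0.4172, 0.3706, 0.0009]))]
top next_bottle_a [(0.92, array([ 0.5628, -0.3581, -0.0011])), (0.72, array([0.5269, 0.052 , 0.0585])), (0.57, array([ 0.4911, -0.3416,  0.0013]))]
top spare_roll [(0.65, array([0.4202, 0.3705, 0.0032])), (0.24, array([0.5175, 0.0932, 0.0624]))]
side labeller [(0.58, array([ 0.5236,  0.0518, -0.0062]))]
side rollers [(0.71, array([0.5283, 0.0191, 0.0462]))]
side knob_grip [(0.73, array([0.448 , 0.1905, 0.0921]))]
side stop_carriage [(0.53, array([0.5218, 0.0867, 0.055 ]))]
side stop_index [(0.59, array([0.4432, 0.1002, 0.0468]))]
side marker_tip [(0.55, array([0.4422, 0.1101, 0.0489]))]
side bottle [(0.61, array([0.5246, 0.0466, 0.0561])), (0.38, array([ 0.5258,  0.057 , -0.0019]))]
side next_bottle_a [(0.78, array([ 0.4844, -0.343 ,  0.002 ])), (0.56, array([ 0.5658, -0.3553, -0.001 ]))]
side spare_roll [(0.95, array([0.4265, 0.3688, 0.0001]))]
```

View pics/top0.png

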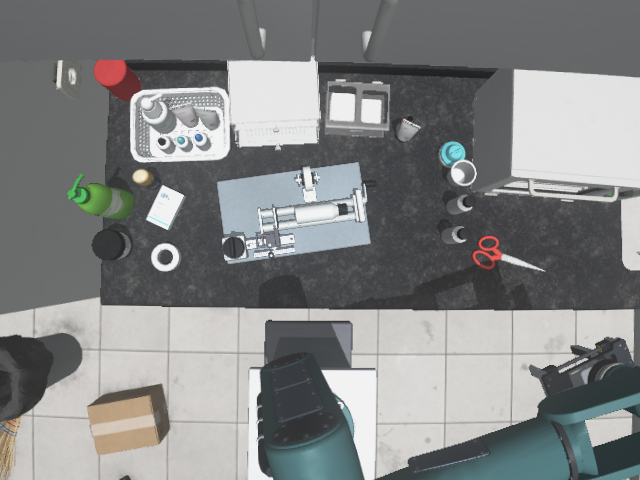

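View pics/side0.png

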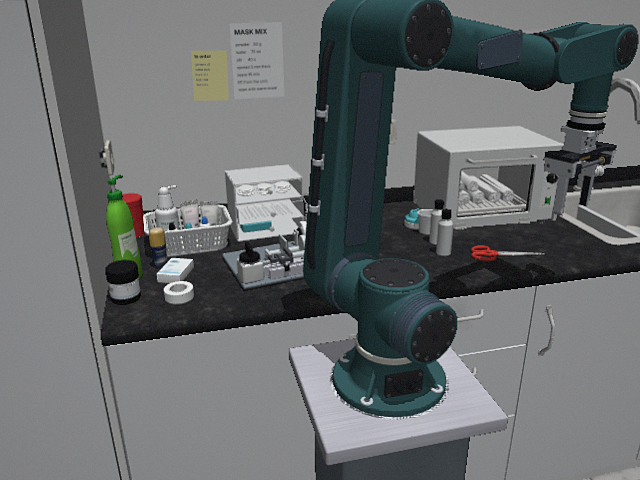

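The top view shows the plate with corners at about (218,181), (359,163), (370,244) and (226,263). The knob is at (235,247), the stop saddle near (270,240), and the bottle lies with its base left at ~(297,213) and its cap right at ~(350,209). The side view is mostly blocked by the arm.

Run:
```python
from h import *
np.set_printoptions(precision=4,suppress=True)
c=[unproj('top',uv,.015) for uv in [(218,181),(359,163),(370,244),(226,263)]]
print(np.array(c),np.mean(c,0))
for a,b in[(0,1),(3,2)]:
    d=c[a]-c[b]; print('yaw',np.arctan2(-d[0],d[1]),np.linalg.norm(d))
m=robot.camera_model('wrist');R,_=cv2.Rodrigues(np.array(m['rvec'],float));C=-R.T@np.array(m['tvec']).ravel()
print('cam C',C,'fwd',R[2],'right',R[0],m['camera_matrix'])
```

```text
[[ 0.6132  0.2424  0.015 ]
 [ 0.6655 -0.1088  0.015 ]
 [ 0.4626 -0.1381  0.015 ]
 [ 0.41    0.2171  0.015 ]] [0.5378 0.0531 0.015 ]
yaw 0.14774814753420284 0.3550769720864923
yaw 0.147188048740556 0.3590394562246409
cam C [ 0.2791 -0.4798  0.3862] fwd [-0.2158 -0.0918 -0.9721] right [ 0.3923 -0.9199 -0.0002] [[367.7077   0.     313.2991]
 [  0.     367.7077 236.5151]
 [  0.       0.       1.    ]]
```

Request:
play_rows --translation '[[0,0,0],[0,0,0],[0,0,0],[0.5,-0.9,0],[0.5,-0.9,0],[0.5,-0.9,0],[0.5,-0.9,0],[0.5,-0.9,0]]' --twist '[[0,0,0.86],[0,0,0.86],[0,0,0.86],[0,0,0],[0,0,0],[0,0,0],[0,0,0],[0,0,0]]' --gripper '[1,1,1,1,1,1,1,1]'

```text
time: 1.8
tool_pos: [0.2895, -0.3114, 0.2244]
ee_rot: [3.141, -0.0, 0.146]
wrist_force: [1.0, -0.5, -0.2]
width: 0.0939
finger_force: 0.0
```

Request:
play_rows --translation '[[0.5,-0.9,0],[0.5,-0.9,0],[0.5,-0.9,0],[0.5,-0.9,0],[0.5,-0.9,0],[0.5,-0.9,0],[0.5,-0.9,0],[0.5,-0.9,0]]' --twist '[[0,0,0],[0,0,0],[0,0,0],[0,0,0],[0,0,0],[0,0,0],[0,0,0],[0,0,0]]' --gripper '[1,1,1,1,1,1,1,1]'

```text
time: 2.6
tool_pos: [0.4057, -0.0028, 0.2246]
ee_rot: [3.141, -0.001, 0.147]
wrist_force: [0.3, -0.4, 0.1]
width: 0.0941
finger_force: 0.0
```

Request:
play_rows --translation '[[0.5,-0.9,0],[0.5,-0.9,0.4],[0.5,-0.9,0.5],[0,0,0.5],[0,0,0.3],[0,0,0]]' --twist '[[0,0,0],[0,0,0],[0,0,0],[0,0,0],[0,0,0],[0,0,0]]' --gripper '[1,1,1,1,1,1]'

```text
time: 3.2
tool_pos: [0.4475, 0.1107, 0.1542]
ee_rot: [3.141, 0.004, 0.147]
wrist_force: [0.7, -0.6, 0.7]
width: 0.0938
finger_force: 0.0
```

```bash
cat > look.py <<'E'
from h import *
import sys
np.set_printoptions(precision=4,suppress=True)
o=robot.get_obs(); print(o['time'],o['tool_pos'],o['ee_rot'],'j6',o['joint_positions'][5])
cm=robot.camera_model('wrist'); snap('wrist',sys.argv[1])
import pickle; pickle.dump(cm,open('cm_'+sys.argv[1]+'.pkl','wb'))
for n in sys.argv[2:]:
    print(n,[(round(d['score'],2),np.round(d['centre'],4),proj('wrist',d['centre'],cm).round(0)) for d in robot.spot_point(n,'wrist')[:2]])
E
python3 look.py w1.png stop_index marker_tip knob_grip stop_carriage bottle
```

```text
3.2 [0.4475 0.1107 0.1542] [3.1414 0.0044 0.1468] j6 1.543698294247699
stop_index [(0.87, array([0.442 , 0.0991, 0.0485]), array([[327., 249.]]))]
marker_tip [(0.86, array([0.4476, 0.1031, 0.045 ]), array([[322., 240.]]))]
knob_grip [(0.69, array([0.4521, 0.1903, 0.0986]), array([[183., 235.]]))]
stop_carriage [(0.78, array([0.5171, 0.0929, 0.0581]), array([[353., 149.]]))]
bottle [(0.75, array([0.5238, 0.0485, 0.0585]), array([[419., 149.]]))]
```

View pics/w1.png

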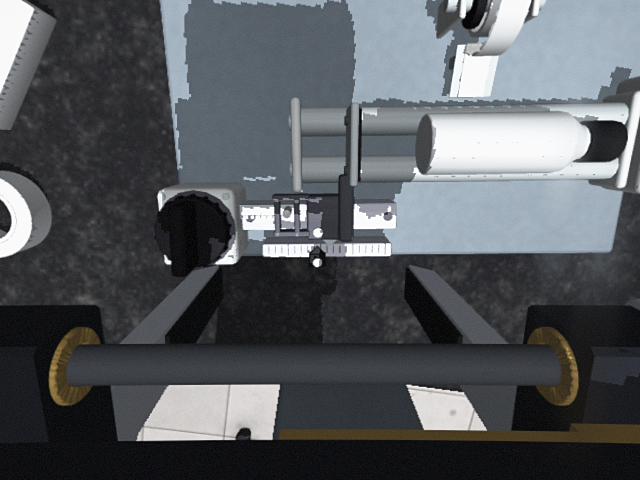

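The wrist view shows the knob at (195,230), the index and marker around (318,232) and (317,255), the stop plate at x≈353, and the bottle base at x≈420. I'll zoom on the index and marker.

```bash
python3 -c "
import cv2
a=cv2.imread('pics/w1.png')[185:280,150:410]
a=cv2.convertScaleAbs(cv2.resize(a,None,fx=3,fy=3,interpolation=cv2.INTER_CUBIC),alpha=1.6,beta=25)
cv2.imwrite('pics/w1c.png',a)"
```

```text
(no output)
```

View pics/w1c.png

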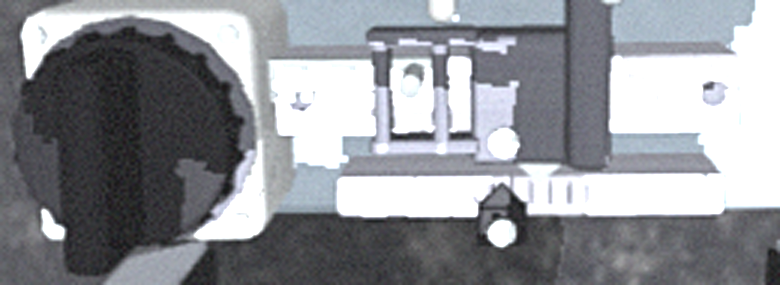

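Crop: the index tip is at full-image (330,244), the marker tip at (317,247), the knob disc centre near (194,228), and the wing runs roughly along the image vertical.

Run:
```python
from h import *
import pickle
np.set_printoptions(precision=4,suppress=True)
cm=pickle.load(open('cm_w1.png.pkl','rb'))
y=.147; E=np.array([[np.cos(y),np.sin(y)],[-np.sin(y),np.cos(y)]])
f=lambda u,v,z:unproj('wrist',(150+u/3,185+v/3),z,cm)
i=f(541,178,.046);m=f(501,185,.049);k=f(133,128,.079)
w1=f(105,57,.104);w2=f(98,270,.104)
print('index',i,'marker',m,'gap',E@(m-i)[:2],'knob',k)
print('wing',w1,w2,(w1+w2)/2,np.arctan2(*(w1-w2)[[1,0]])-y,np.linalg.norm(w1-w2))
# fit origin guess from index x, knob
o=k[:2]-E.T@[-.055,.151]; print('origin',o,'index lab',E@(i[:2]-o))
```

```text
index [0.4456 0.0966 0.046 ] marker [0.4432 0.1065 0.049 ] gap [-0.001   0.0102] knob [0.4525 0.1898 0.079 ]
wing [0.4724 0.1887 0.104 ] [0.4287 0.1873 0.104 ] [0.4505 0.188  0.104 ] -0.11675213252930482 0.04371022473752072
origin [0.529  0.0485] index lab [-0.0754  0.0599]
```

Request:
play_rows --translation '[[0.12,-0.65,0],[0.12,-0.65,0],[0.12,-0.64,0],[0,0,0],[0,0,0.5],[0,0,0.5],[0,0,0.33],[0,0,0]]' --twist '[[0,0,0],[0,0,0],[0,0,0.57],[0,0,0.6],[0,0,0],[0,0,0],[0,0,0],[0,0,0]]' --gripper '[1,1,1,1,1,1,1,1]'

```text
time: 4.3
tool_pos: [0.4506, 0.1893, 0.1013]
ee_rot: [3.141, 0.004, 0.029]
wrist_force: [-0.2, -0.2, -0.3]
width: 0.094
finger_force: 0.0
```

Request:
play_rows --translation '[[0,0,0],[0,0,0],[0,0,0],[0,0,0],[0,0,0],[0,0,0],[0,0,0],[0,0,0]]' --twist '[[0,0,0],[0,0,0],[0,0,0],[0,0,0],[0,0,0],[0,0,0],[0,0,0],[0,0,0]]' --gripper '[-1,-1,-1,-1,-1,-1,-1,-1]'

```text
time: 5.1
tool_pos: [0.4518, 0.1899, 0.103]
ee_rot: [3.141, 0.0, 0.03]
wrist_force: [0.1, 0.6, -0.8]
width: 0.0333
finger_force: 0.0
```

```bash
python3 look.py w2.png stop_index marker_tip
python3 -c "
from h import *
o=robot.get_obs();print({k:np.round(o[k],3) for k in('wrist_force','wrist_torque','width','finger_force')})"
```

```text
5.1 [0.4518 0.1899 0.103 ] [3.1415 0.0001 0.0298] j6 1.8232322937786485
stop_index [(0.71, array([0.4449, 0.0977, 0.0429]), array([[457., 273.]]))]
marker_tip [(0.84, array([0.4421, 0.1045, 0.0434]), array([[446., 277.]]))]
{'wrist_force': array([-0.187, -0.126,  0.145]), 'wrist_torque': array([ 0.008, -0.031, -0.011]), 'width': np.float64(0.021), 'finger_force': np.float64(0.0)}
```

View pics/w2.png

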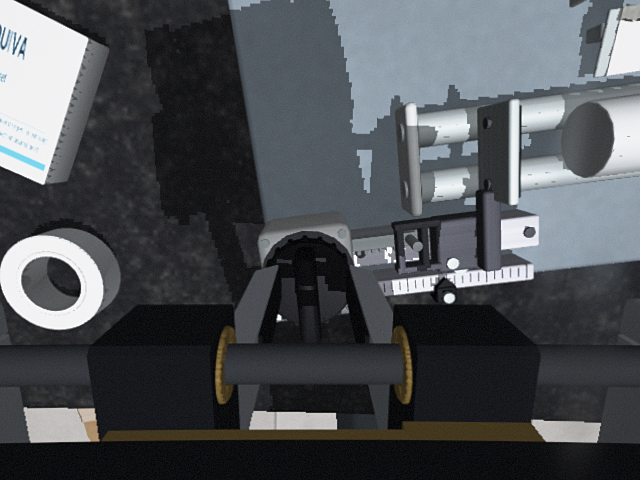

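The wing is between the fingers at (308,290). The index (~(458,271)) and marker (~(446,282)) stay visible to the right of the gripper. Next I close fully and wind out 1.6 rad counter-clockwise.

Request:
play_rows --translation '[[0,0,0],[0,0,0],[0,0,0],[0,0,0],[0,0,0]]' --twist '[[0,0,0],[0,0,0],[0,0,0],[0,0,0],[0,0,0]]' --gripper '[-1,-1,-1,-1,-1]'

```text
time: 5.75
tool_pos: [0.4518, 0.1926, 0.103]
ee_rot: [-3.136, -0.001, 0.031]
wrist_force: [1.2, 7.5, -2.3]
width: 0.0096
finger_force: 29.8
```

Request:
play_rows --translation '[[0,0,0],[0,0,0],[0,0,0],[0,0,0],[0,0,0],[0,0,0],[0,0,0],[0,0,0]]' --twist '[[0,0,-1],[0,0,-1],[0,0,-1],[0,0,-1],[0,0,-1],[0,0,-1],[0,0,-1],[0,0,-1]]' --gripper '[-1,-1,-1,-1,-1,-1,-1,-1]'

```text
time: 6.55
tool_pos: [0.4508, 0.195, 0.103]
ee_rot: [-3.133, -0.007, 0.835]
wrist_force: [-2.5, 13.1, -1.3]
width: 0.0098
finger_force: 30.1
```

```bash
python3 look.py w3.png stop_index marker_tip
python3 -c "
from h import *
o=robot.get_obs();print({k:np.round(o[k],3) for k in('wrist_force','wrist_torque','width','finger_force')})"
```

```text
6.55 [0.4508 0.195  0.103 ] [-3.1329 -0.0069  0.8348] j6 1.0197198561303455
stop_index []
marker_tip []
{'wrist_force': array([-2.259, 12.861, -1.119]), 'wrist_torque': array([2.292, 0.255, 0.062]), 'width': np.float64(0.01), 'finger_force': np.float64(29.861)}
```

The knob's axis is about 5 mm further +y, which shows as a side load of 13 N. I'll relieve that while continuing.

Request:
play_rows --translation '[[0.06,-0.05,0],[0.06,-0.05,0],[0,0,0],[0,0,0],[0,0,0],[0,0,0],[0,0,0],[0,0,0]]' --twist '[[0,0,0],[0,0,0],[0,0,-1],[0,0,-1],[0,0,-1],[0,0,-1],[0,0,-1],[0,0,-1]]' --gripper '[-1,-1,-1,-1,-1,-1,-1,-1]'

```text
time: 7.5
tool_pos: [0.449, 0.1964, 0.103]
ee_rot: [-3.134, 0.001, 1.433]
wrist_force: [-9.4, 1.0, 5.9]
width: 0.0099
finger_force: 30.1
```

```bash
python3 look.py w4.png stop_index marker_tip
python3 - <<'E'
from h import *
o=robot.get_obs();print({k:np.round(o[k],3) for k in('wrist_force','wrist_torque','width','finger_force')})
for c in ['top','side']:
    snap(c)
    for n in ['stop_index','marker_tip','stop_carriage']: print(c,n,[(round(d['score'],2),np.round(d['centre'],4)) for d in robot.spot_point(n,c)[:2]])
E
```

```text
7.5 [0.449  0.1964 0.103 ] [-3.1342  0.0008  1.4334] j6 0.4319625742538316
stop_index [(0.83, array([0.4422, 0.1081, 0.0469]), array([[322., 385.]]))]
marker_tip [(0.86, array([0.4447, 0.1093, 0.0406]), array([[325., 377.]]))]
{'wrist_force': array([-9.798,  0.214,  5.779]), 'wrist_torque': array([0.169, 1.561, 0.071]), 'width': np.float64(0.01), 'finger_force': np.float64(29.919)}
top stop_index [(0.87, array([0.4435, 0.1062, 0.045 ]))]
top marker_tip [(0.51, array([0.4435, 0.1101, 0.0501]))]
top stop_carriage [(0.56, array([0.5182, 0.0995, 0.0623]))]
side stop_index []
side marker_tip []
side stop_carriage []
```

View pics/w4.png

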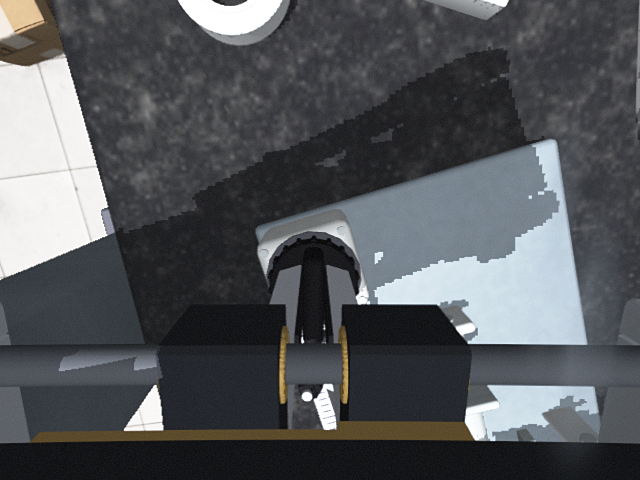

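The stop index is now nearly under the marker (around (322,385), partly hidden). I'll wind out another 0.6 rad, then release and look from above.

Request:
play_rows --translation '[[0,-0.08,0],[0,0,0],[0,0,0],[0,0,0],[0,0,0],[0,0,0],[0,0,0],[0,0,0]]' --twist '[[0,0,0],[0,0,-1],[0,0,-1],[0,0,-1],[0,0,-1],[0,0,-1],[0,0,-1],[0,0,0]]' --gripper '[-1,-1,-1,-1,-1,-1,-1,-1]'

```text
time: 8.85
tool_pos: [0.4467, 0.1961, 0.1029]
ee_rot: [-3.136, -0.001, 2.031]
wrist_force: [-7.2, -0.6, 5.2]
width: 0.0097
finger_force: 29.9
```

Request:
play_rows --translation '[[0,0,0],[0,0,0],[0,0,0],[0,0,0],[0,0,0],[0,0,-0.4],[0,0,-0.7],[0,0,-0.3]]' --twist '[[0,0,0],[0,0,0],[0,0,0],[0,0,0],[0,0,0],[0,0,0],[0,0,0],[0,0,0]]' --gripper '[1,1,1,1,1,1,1,1]'

```text
time: 9.65
tool_pos: [0.4502, 0.1969, 0.1615]
ee_rot: [3.138, 0.001, 2.03]
wrist_force: [0.9, -0.4, 0.5]
width: 0.0702
finger_force: 0.0
```

Request:
play_rows --translation '[[-0.69,-0.22,0],[-0.69,-0.22,0],[-0.69,-0.22,0],[-0.69,-0.22,0.25],[-0.69,-0.22,0.25],[0,0,0],[0,0,0]]' --twist '[[0,0,0],[0,0,0],[0,0,0],[0,0,0],[0,0,0],[0,0,0],[0,0,0]]' --gripper '[1,1,1,1,1,1,1]'

```text
time: 10.35
tool_pos: [0.4705, 0.0533, 0.1387]
ee_rot: [-3.141, -0.001, 2.028]
wrist_force: [0.6, 0.4, 0.1]
width: 0.0941
finger_force: 0.0
```

```bash
python3 look.py w5.png stop_index marker_tip knob_grip
python3 - <<'E'
from h import *
import pickle
cm=pickle.load(open('cm_w5.png.pkl','rb')); 
u,v=proj('wrist',[.446,.108,.048],cm)[0]; print(u,v)
a=cv2.imread('pics/w5.png'); x,y=int(u)-100,int(v)-70; x=max(0,x);y=max(0,y); print(x,y)
a=a[y:y+140,x:x+200]
cv2.imwrite('pics/w5c.png',cv2.convertScaleAbs(cv2.resize(a,None,fx=4,fy=4,interpolation=cv2.INTER_CUBIC),alpha=1.5,beta=20))
E
```

```text
10.35 [0.4705 0.0533 0.1387] [-3.1413 -0.0009  2.0282] j6 -0.46492363240857504
stop_index [(0.6, array([0.4403, 0.1149, 0.0502]), array([[314., 145.]]))]
marker_tip [(0.61, array([0.4433, 0.1071, 0.0421]), array([[312., 158.]]))]
knob_grip [(0.66, array([0.451 , 0.1949, 0.097 ]), array([[405.,   2.]]))]
316.6517156213169 158.43705582637892
216 88
```

View pics/w5c.png

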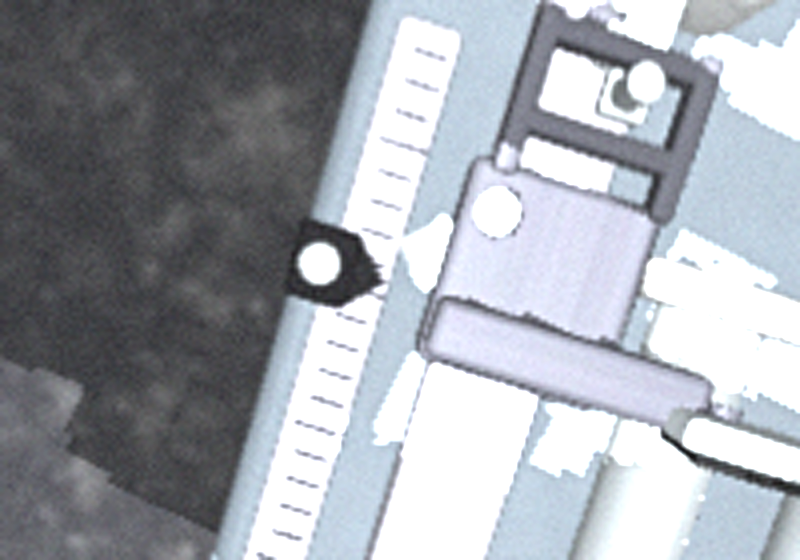

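The crop shows the marker tip at full-image (311.5,156.5) and the index tip at (316.8,150), with the index now beyond the marker (+y is up).

Run:
```python
from h import *
import pickle
np.set_printoptions(precision=4,suppress=True)
cm=pickle.load(open('cm_w5.png.pkl','rb'))
R,_=cv2.Rodrigues(np.array(cm['rvec'],float)); print('C',-R.T@np.array(cm['tvec']).ravel())
y=.147; E=np.array([[np.cos(y),np.sin(y)],[-np.sin(y),np.cos(y)]])
f=lambda u,v,z:unproj('wrist',(216+u/4,88+v/4),z,cm)
i=f(403,248,.046)
for z in(.046,.051):
    m=f(382,274,z); print(i,m,'idx-marker lab',E@(i-m)[:2]*1000)
# yaw from scale strip: tick column line left edge (400,22)->(250,555) approx
a=f(402,20,.04);b=f(248,555,.04);d=a-b;print('strip yaw',np.arctan2(-d[0],d[1]))
```

```text
C [0.4413 0.113  0.3007]
[0.4436 0.113  0.046 ] [0.4423 0.1076 0.046 ] idx-marker lab [2.0763 5.1415]
[0.4436 0.113  0.046 ] [0.4423 0.1077 0.051 ] idx-marker lab [2.0813 5.0335]
strip yaw 0.159658742123091
```

Request:
play_rows --translation '[[0,0,-0.5],[0.68,0.22,0],[0.68,0.22,0],[0.68,0.22,0],[0.68,0.21,0],[0.7,0.21,0],[0,0,0.7],[0,0,0.7]]' --twist '[[0,0,0],[0,0,0],[0,0,0],[0,0,0],[0,0,0],[0,0,0],[0,0,0],[0,0,0]]' --gripper '[-0.2,-0.2,-0.2,-0.2,-0.2,-0.2,-0.2,-0.2]'

```text
time: 11.35
tool_pos: [0.4493, 0.1975, 0.104]
ee_rot: [3.137, 0.001, 2.034]
wrist_force: [0.8, 1.1, 0.9]
width: 0.0375
finger_force: 0.0
```

Request:
play_rows --translation '[[0,0,0],[0,0,0],[0,0,0],[0,0,0],[0,0,0],[0,0,0],[0,0,0],[0,0,0]]' --twist '[[0,0,0],[0,0,0],[0,0,0],[0,0,0],[0,0,0],[0,0,0],[0,0,0],[0,0,0]]' --gripper '[-1,-1,-1,-1,-1,-1,-1,-1]'

```text
time: 12.15
tool_pos: [0.4475, 0.1945, 0.1047]
ee_rot: [-3.139, -0.0, 2.03]
wrist_force: [-5.6, -2.8, 5.1]
width: 0.0099
finger_force: 30.0
```

Request:
play_rows --translation '[[0,0,0],[0,0,0],[0,0,0],[0,0,0],[0,0,0],[0,0,0],[0,0,0],[0,0,0]]' --twist '[[0,0,1],[0,0,1],[0,0,1],[0,0,1],[0,0,1],[0,0,1],[0,0,1],[0,0,1]]' --gripper '[-1,-1,-1,-1,-1,-1,-1,-1]'

```text
time: 12.95
tool_pos: [0.4489, 0.1946, 0.1047]
ee_rot: [3.141, 0.001, 1.226]
wrist_force: [-2.8, -1.9, 2.1]
width: 0.0096
finger_force: 30.0
```

Request:
play_rows --translation '[[0,0,0],[0,0,0],[0,0,0],[0,0,0],[0,0,0],[0,0,-0.6],[0,0,-0.7],[0,0,0]]' --twist '[[0,0,0.5],[0,0,0],[0,0,0],[0,0,0],[0,0,0],[0,0,0],[0,0,0],[0,0,0]]' --gripper '[-1,-1,0,0,0,0,0,0]'

```text
time: 13.75
tool_pos: [0.4513, 0.1961, 0.1592]
ee_rot: [3.135, -0.006, 1.18]
wrist_force: [-0.7, -0.2, 0.7]
width: 0.047
finger_force: 0.0
```

Request:
play_rows --translation '[[-0.73,0.13,0],[-0.73,0.13,0],[-0.73,0.13,0],[-0.73,0.13,0.25],[-0.73,0.13,0.25],[0,0,0],[0,0,0]]' --twist '[[0,0,0],[0,0,0],[0,0,0],[0,0,0],[0,0,0],[0,0,0],[0,0,0]]' --gripper '[0,0,0,0,0,0,0]'

```text
time: 14.45
tool_pos: [0.4168, 0.0502, 0.1342]
ee_rot: [-3.14, -0.0, 1.178]
wrist_force: [-0.0, -0.3, 0.3]
width: 0.047
finger_force: 0.0
```

```bash
python3 look.py w6.png
python3 - <<'E'
from h import *
import pickle
cm=pickle.load(open('cm_w6.png.pkl','rb')); 
R,_=cv2.Rodrigues(np.array(cm['rvec'],float)); print('C',-R.T@np.array(cm['tvec']).ravel())
u,v=proj('wrist',[.443,.108,.048],cm)[0]
a=cv2.imread('pics/w6.png'); x,y=int(u)-50,int(v)-38; print(u,v,x,y)
a=a[y:y+75,x:x+100]
cv2.imwrite('pics/w6c.png',cv2.convertScaleAbs(cv2.resize(a,None,fx=8,fy=8,interpolation=cv2.INTER_CUBIC),alpha=1.2,beta=10))
E
```

```text
14.45 [0.4168 0.0502 0.1342] [-3.1404 -0.0002  1.1784] j6 0.3765336821231295
C [0.44325001 0.11167512 0.29614379]
315.7899414596044 153.40787865456394 265 115
```

View pics/w6c.png

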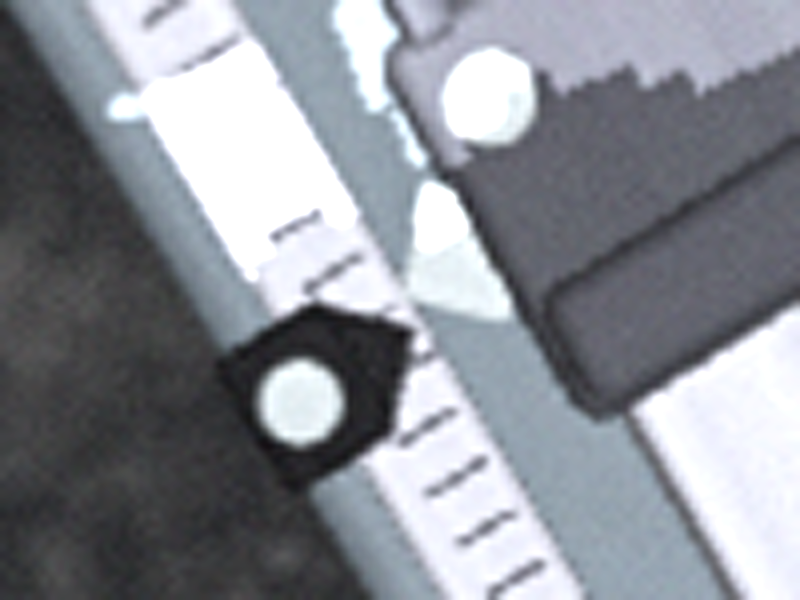

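The sharp crop shows the marker tip at (412,330) and the index tip at (408,292), with the index still a little outside the marker.

Run:
```python
from h import *
import pickle
cm=pickle.load(open('cm_w6.png.pkl','rb'))
f=lambda u,v,z:unproj('wrist',(265+(u+.5)/8-.5,115+(v+.5)/8-.5),z,cm)
a=f(95,10,.04);b=f(450,595,.04);d=a-b;y2=np.arctan2(-d[0],d[1]); print('strip yaw',y2)
for y in(.147,.155):
  E=np.array([[np.cos(y),np.sin(y)],[-np.sin(y),np.cos(y)]])
  for z in (.046,.051): print(y,E@(f(408,292,.046)-f(412,330,z))[:2]*1000, (E@(f(302,402,.051)-f(412,330,.051))[:2]*1000))
```

```text
strip yaw 0.15688733932031712
0.147 [1.28938354 2.79885839] [-10.66069285  -0.29225371]
0.147 [1.26070686 2.69784444] [-10.66069285  -0.29225371]
0.155 [1.31173291 2.78845387] [-10.66268972  -0.20695972]
0.155 [1.28224905 2.68767256] [-10.66268972  -0.20695972]
```

Request:
play_rows --translation '[[0,0,-0.6],[0.73,-0.13,0],[0.73,-0.13,0],[0.73,-0.13,0],[0.74,-0.12,0],[0.74,-0.12,0],[0,0,0.7],[0,0,0.7]]' --twist '[[0,0,0],[0,0,0],[0,0,0],[0,0,0],[0,0,0],[0,0,0],[0,0,0],[0,0,0]]' --gripper '[-0.2,-0.2,-0.2,-0.2,-0.2,-0.2,-0.2,-0.2]'

```text
time: 15.3
tool_pos: [0.4508, 0.1985, 0.1035]
ee_rot: [3.139, -0.003, 1.184]
wrist_force: [0.1, 0.2, -0.3]
width: 0.0375
finger_force: 0.0
```

Request:
play_rows --translation '[[0,0,0],[0,0,0],[0,0,0],[0,0,0],[0,0,0],[0,0,0],[0,0,0],[0,0,0]]' --twist '[[0,0,0],[0,0,0],[0,0,0],[0,0,0],[0,0,0],[0,0,0],[0,0,0],[0,0,0]]' --gripper '[-1,-1,-1,-1,-1,-1,-1,-1]'

```text
time: 16.1
tool_pos: [0.4498, 0.1963, 0.1046]
ee_rot: [-3.142, -0.002, 1.18]
wrist_force: [-3.9, 2.3, 6.0]
width: 0.0097
finger_force: 30.0
```

Request:
play_rows --translation '[[0,0,0],[0,0,0],[0,0,0],[0,0,0],[0,0,0],[0,0,0],[0,0,0],[0,0,0]]' --twist '[[0,0,0.8],[0,0,0.8],[0,0,0.8],[0,0,0],[0,0,0],[0,0,0],[0,0,0],[0,0,0]]' --gripper '[-1,-1,-1,-1,-1,0,0,0]'

```text
time: 16.9
tool_pos: [0.4498, 0.1952, 0.1027]
ee_rot: [3.141, 0.001, 0.94]
wrist_force: [-0.0, 0.2, 1.1]
width: 0.0303
finger_force: 0.0
```

Request:
play_rows --translation '[[0,0,0],[0,0,-0.6],[0,0,-0.7],[0,0,0]]' --twist '[[0,0,0],[0,0,0],[0,0,0],[0,0,0]]' --gripper '[0,0,0,0]'

```text
time: 17.3
tool_pos: [0.4522, 0.1963, 0.1591]
ee_rot: [3.136, -0.006, 0.94]
wrist_force: [0.5, -0.2, 0.5]
width: 0.0468
finger_force: 0.0
```

Request:
play_rows --translation '[[-0.69,0.23,0],[-0.69,0.23,0],[-0.69,0.23,0],[-0.69,0.23,0.25],[-0.69,0.22,0.25],[0,0,0],[0,0,0]]' --twist '[[0,0,0],[0,0,0],[0,0,0],[0,0,0],[0,0,0],[0,0,0],[0,0,0]]' --gripper '[0,0,0,0,0,0,0]'

```text
time: 18.0
tool_pos: [0.4048, 0.0571, 0.1342]
ee_rot: [-3.14, 0.0, 0.938]
wrist_force: [0.0, 0.1, 0.8]
width: 0.047
finger_force: 0.0
```

```bash
python3 look.py w7.png
cat > ortho.py <<'E'
from h import *
import pickle
Y=.155; E=np.array([[np.cos(Y),np.sin(Y)],[-np.sin(Y),np.cos(Y)]])
O=np.array([.443,.1075])
def ortho(fn,z=.047,s=.05):  # rows: +lab y up (12 px.. s mm/px), cols lab x ; origin at O
    cm=pickle.load(open('cm_'+fn+'.pkl','rb')); im=cv2.imread('pics/'+fn)
    xs=np.arange(-14,16,s)/1000; ys=np.arange(14,-14,-s)/1000
    X,Yy=np.meshgrid(xs,ys); P=np.stack([X.ravel(),Yy.ravel()],1)@E+O
    uv=proj('wrist',np.c_[P,np.full(len(P),z)],cm).reshape(*X.shape,2).astype(np.float32)
    return cv2.remap(im,uv[...,0],uv[...,1],cv2.INTER_CUBIC)
E
python3 - <<'E'
from ortho import *
A,B=ortho('w6.png'),ortho('w7.png')
g=lambda a:cv2.GaussianBlur(cv2.cvtColor(a,6),(0,0),5).astype(np.float32)
a,b=g(A),g(B)
def sh(r0,r1,c0,c1):
    r=cv2.matchTemplate(b,a[r0:r1,c0:c1],cv2.TM_CCOEFF_NORMED); _,v,_,p=cv2.minMaxLoc(r); return v,(p[0]-c0)*.05,-(p[1]-r0)*.05
print('marker',sh(200,360,60,270)); print('index',sh(140,290,280,350)); print('screw',sh(40,400,300,560))
cv2.imwrite('pics/o7.png',np.hstack([A[80:460,:400],B[80:460,:400]]))
E
```

```text
18.0 [0.4048 0.0571 0.1342] [-3.1405  0.0003  0.9383] j6 0.6334050841136895
marker (0.9953584671020508, 0.0, 0.05)
index (0.9869920015335083, 0.05, -2.5)
screw (0.9285010099411011, 0.0, -2.75)
```

View pics/o7.png

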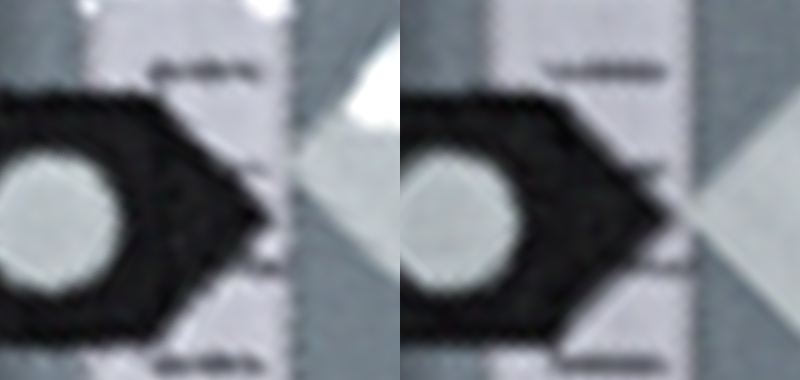

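Run:
```python
from ortho import *
for z in(.046,.049,.051):
    B=cv2.cvtColor(ortho('w7.png',z),6)[80:460,:400].astype(int)
    out=[]
    for c in (30,60,90,120,150): # marker dark extent
        r=np.where(B[:,c]<75)[0]; out.append((r.min()+r.max())/2)
    print(z,'marker mid',np.round(out,1),end=' ')
    B=cv2.cvtColor(ortho('w7.png',z),6)[80:460,400-80:480].astype(int)
    out=[]
    for c in (0,20,40,50,60,70):
        r=np.where(B[:,c]>150)[0]; out.append((r.min()+r.max())/2 if len(r) else -1)
    print('index mid',np.round(out,1), B[::40,60])
cm=pickle.load(open('cm_w7.png.pkl','rb'));R,_=cv2.Rodrigues(np.array(cm['rvec'],float)); print(E@((-R.T@np.array(cm['tvec']).ravel())[:2]-O))
```

```text
0.046 marker mid [219.5 219.5 217.5 219.  223. ] index mid [212.  212.  210.5 211.  212.  211. ] [116 116 115 175 189 185 183 189 127 118]
0.049 marker mid [219.  219.  216.5 218.5 221.5] index mid [211.  211.  210.  210.  210.5 210. ] [116 115 114 175 189 185 183 189 122 118]
0.051 marker mid [218.  219.  216.5 218.  220.5] index mid [211.  210.5 209.5 209.5 210.  209.5] [117 115 114 175 189 185 183 188 119 119]
[0.0027971  0.00279456]
```

The index stands 0.35 mm outside the marker. I'll give one small nudge further in (0.035 rad), using the same regrip as before, which tracked well.

Request:
play_rows --translation '[[0,0,-0.6],[0.69,-0.22,0],[0.69,-0.22,0],[0.69,-0.22,0],[0.7,-0.23,0],[0.7,-0.23,0],[0,0,0.7],[0,0,0.7]]' --twist '[[0,0,0],[0,0,0],[0,0,0],[0,0,0],[0,0,0],[0,0,0],[0,0,0],[0,0,0]]' --gripper '[-0.2,-0.2,-0.2,-0.2,-0.2,-0.2,-0.2,-0.2]'

```text
time: 18.85
tool_pos: [0.4521, 0.1985, 0.1034]
ee_rot: [3.14, -0.003, 0.944]
wrist_force: [0.0, 1.0, -0.5]
width: 0.0375
finger_force: 0.0
```

Request:
play_rows --translation '[[0,0,0],[0,0,0],[0,0,0],[0,0,0],[0,0,0],[0,0,0],[0,0,0],[0,0,0]]' --twist '[[0,0,0],[0,0,0],[0,0,0],[0,0,0],[0,0,0],[0,0,0],[0,0,0],[0,0,0]]' --gripper '[-1,-1,-1,-1,-1,-1,-1,-1]'

```text
time: 19.65
tool_pos: [0.4511, 0.1966, 0.1046]
ee_rot: [-3.141, -0.002, 0.94]
wrist_force: [-3.4, 2.6, 6.7]
width: 0.0098
finger_force: 30.0
```

Request:
play_rows --translation '[[0,0,0],[0,0,0],[0,0,0],[0,0,0],[0,0,0],[0,0,0],[0,0,0],[0,0,0]]' --twist '[[0,0,0.18],[0,0,0.17],[0,0,0],[0,0,0],[0,0,0],[0,0,0],[0,0,0],[0,0,0]]' --gripper '[-1,-1,-1,-1,0,0,0,0]'

```text
time: 20.45
tool_pos: [0.4509, 0.1954, 0.1027]
ee_rot: [3.141, 0.001, 0.904]
wrist_force: [0.8, -0.3, -0.2]
width: 0.0385
finger_force: 0.0
```

Request:
play_rows --translation '[[0,0,-0.6],[0,0,-0.7],[-0.69,0.26,0],[-0.69,0.26,0],[-0.69,0.26,0],[-0.69,0.26,0.25],[-0.69,0.26,0.25],[0,0,0]]' --twist '[[0,0,0],[0,0,0],[0,0,0],[0,0,0],[0,0,0],[0,0,0],[0,0,0],[0,0,0]]' --gripper '[0,0,0,0,0,0,0,0]'

```text
time: 21.25
tool_pos: [0.4048, 0.0528, 0.1335]
ee_rot: [-3.14, 0.003, 0.901]
wrist_force: [-0.1, 0.2, 0.0]
width: 0.0466
finger_force: 0.0
```

```bash
python3 look.py w8.png bottle stop_carriage
cat >> ortho.py <<'E'
def mids(fn):
    G=cv2.cvtColor(ortho(fn,.046),6)[80:460].astype(int); M=cv2.cvtColor(ortho(fn,.049),6)[80:460].astype(int)
    m=[(r.min()+r.max())/2 for r in (np.where(M[:,c]<75)[0] for c in(30,60,90,120,150)) if len(r)]
    i=[(r.min()+r.max())/2 for r in (np.where(G[:,c]>150)[0] for c in(340,360,370,380,390)) if len(r)]
    print('marker',m,'index',i,'idx-marker mm',(np.median(m)-np.median(i))*.05)
def shift(f1,f2):
    g=lambda f:cv2.GaussianBlur(cv2.cvtColor(ortho(f),6),(0,0),5).astype(np.float32)
    a,b=g(f1),g(f2)
    for n,(r0,r1,c0,c1) in dict(marker=(200,360,60,270),index=(180,390,280,350)).items():
        r=cv2.matchTemplate(b,a[r0:r1,c0:c1],cv2.TM_CCOEFF_NORMED); _,v,_,p=cv2.minMaxLoc(r); print(n,v,(p[0]-c0)*.05,-(p[1]-r0)*.05)
E
python3 -c "
from ortho import *
mids('w7.png');mids('w8.png');shift('w7.png','w8.png')"
```

```text
21.25 [0.4048 0.0528 0.1335] [-3.1401  0.0031  0.9007] j6 0.6618881042719786
bottle [(0.84, array([0.5259, 0.0514, 0.06  ]), array([[469., 135.]])), (0.68, array([0.5159, 0.1001, 0.0569]), array([[408.,  80.]]))]
stop_carriage [(0.95, array([0.5155, 0.1022, 0.0548]), array([[405.,  78.]]))]
marker [np.float64(219.0), np.float64(219.0), np.float64(216.5), np.float64(218.5), np.float64(221.5)] index [np.float64(212.0), np.float64(210.5), np.float64(211.0), np.float64(212.0), np.float64(211.0)] idx-marker mm 0.4
marker [np.float64(218.5), np.float64(219.0), np.float64(220.0), np.float64(220.0), np.float64(221.0)] index [np.float64(215.0), np.float64(215.0), np.float64(216.0), np.float64(215.0), np.float64(215.0)] idx-marker mm 0.25
marker 0.9944626688957214 -0.05 0.0
index 0.991448163986206 0.0 -0.2
```

The stop stands at the marker (0.2 mm). Now the bottle: turn the gripper across it and move above.

Request:
play_rows --translation '[[0,0,0],[0,0,0],[0,0,0],[0,0,0],[0,0,0],[0,0,0],[0,0,0],[0,0,0]]' --twist '[[0,0,-1],[0,0,-1],[0,0,-1],[0,0,-1],[0,0,-1],[0,0,-1],[0,0,-1],[0,0,-1]]' --gripper '[0.3,0.3,0.3,0.3,0.3,0.3,0.3,0.3]'

```text
time: 22.2
tool_pos: [0.4073, 0.0563, 0.1356]
ee_rot: [3.14, -0.0, 1.711]
wrist_force: [0.5, -0.6, 0.5]
width: 0.061
finger_force: 0.0
```

Request:
play_rows --translation '[[0,0,0],[-0.43,0.74,0],[-0.43,0.74,0],[-0.43,0.74,0],[-0.42,0.73,0],[0,0,0],[0,0,0]]' --twist '[[0,0,-0.25],[0,0,0],[0,0,0],[0,0,0],[0,0,0],[0,0,0],[0,0,0]]' --gripper '[0.3,0.3,0.3,0.3,0.3,0.3,0.3]'

```text
time: 22.9
tool_pos: [0.5341, 0.0068, 0.1346]
ee_rot: [-3.14, -0.001, 1.729]
wrist_force: [-0.7, 0.2, 0.3]
width: 0.0609
finger_force: 0.0
```

```bash
python3 look.py w9.png bottle stop_carriage
```

```text
22.9 [0.5341 0.0068 0.1346] [-3.1403 -0.0006  1.7294] j6 -0.2521546592996357
bottle [(0.75, array([0.5241, 0.0512, 0.057 ]), array([[309., 182.]]))]
stop_carriage []
```

View pics/w9.png

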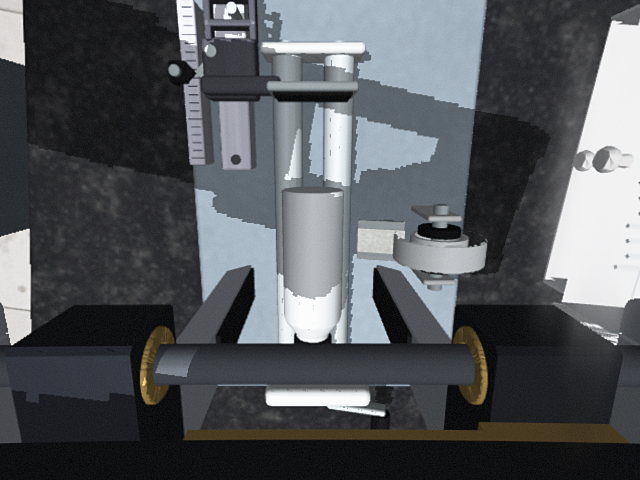

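The view shows the bottle centred between the fingers at column 312 (gripper centre ~313). Its base edge is at row 188 and the stop plate's face is at rows 88–100.

Run:
```python
from h import *
import pickle
cm=pickle.load(open('cm_w9.png.pkl','rb'))
Y=.155; e=np.array([-np.sin(Y),np.cos(Y)]); T=np.array([.5341,.0068])
b=unproj('wrist',(312,188),.079,cm)
print('base from tcp',e@(b[:2]-T), 'lateral',np.array([np.cos(Y),np.sin(Y)])@(b[:2]-T))
for v in(83,88,90,100):
  print(v,[round(float(e@(unproj('wrist',(312,v),z,cm)[:2]-T)),4) for z in(.082,.046)])
i=np.array([.4436,.1068]); print('face from index', e@(i-T)-.018)
```

```text
base from tcp 0.043776930766570146 lateral -0.0007762745740893676
83 [0.1008, 0.1066]
88 [0.0983, 0.1036]
90 [0.0973, 0.1025]
100 [0.0922, 0.0965]
face from index 0.09477255206327247
```

Request:
play_rows --translation '[[0,0,0.5],[0,0,0.5],[0,0,0.5],[0,0,0.2],[0,0,0],[0,0,0]]' --twist '[[0,0,0],[0,0,0],[0,0,0],[0,0,0],[0,0,0],[0,0,0]]' --gripper '[0.3,0.3,0.3,0.3,0.3,-1]'

```text
time: 23.65
tool_pos: [0.5342, 0.0065, 0.0681]
ee_rot: [3.14, 0.0, 1.73]
wrist_force: [-0.1, 0.2, 0.6]
width: 0.0563
finger_force: 0.0
```

Request:
play_rows --translation '[[0,0,0],[0,0,0],[0,0,0],[0,0,0],[0,0,0]]' --twist '[[0,0,0],[0,0,0],[0,0,0],[0,0,0],[0,0,0]]' --gripper '[-1,-1,-1,-1,-1]'

```text
time: 24.15
tool_pos: [0.5335, 0.0061, 0.0683]
ee_rot: [-3.141, 0.0, 1.73]
wrist_force: [-4.5, -1.0, 5.5]
width: 0.0392
finger_force: 30.0
```

Request:
play_rows --translation '[[0.12,0,0],[0.15,0,0],[0.15,0,0],[0.15,0,0],[0.15,0,0],[0.15,0,0],[0.13,0,0],[0,0,0]]' --twist '[[0,0,0],[0,0,0],[0,0,0],[0,0,0],[0,0,0],[0,0,0],[0,0,0],[0,0,0]]' --gripper '[-1,-1,-1,-1,-1,-1,-1,-1]'

```text
time: 24.95
tool_pos: [0.5276, 0.0444, 0.0684]
ee_rot: [-3.141, 0.004, 1.73]
wrist_force: [-2.4, -3.9, 5.7]
width: 0.0392
finger_force: 30.0
```

Request:
play_rows --translation '[[0.04,0,0],[0.04,0,0],[0.03,0,0],[0,0,0],[0,0,0]]' --twist '[[0,0,0],[0,0,0],[0,0,0],[0,0,0],[0,0,0]]' --gripper '[-1,-1,-1,-1,-1]'

```text
time: 25.45
tool_pos: [0.527, 0.0479, 0.0684]
ee_rot: [-3.141, 0.005, 1.729]
wrist_force: [-3.2, -5.9, 5.3]
width: 0.0393
finger_force: 30.0
```

Part of that reading may be roller friction, since the tool presses down with about 5 N. I'll lift 2 mm to relieve it and read again.

Request:
play_rows --translation '[[0,0,-0.05],[0,0,0],[0,0,0]]' --twist '[[0,0,0],[0,0,0],[0,0,0]]' --gripper '[-1,-1,-1]'

```text
time: 25.75
tool_pos: [0.5269, 0.0504, 0.0688]
ee_rot: [3.141, -0.0, 1.73]
wrist_force: [-0.2, -0.1, -0.8]
width: 0.0392
finger_force: 30.0
```

```bash
python3 look.py w10.png bottle stop_carriage
python3 - <<'E'
from h import *
o=robot.get_obs(); print(o['wrist_force'])
import pickle
cm=pickle.load(open('cm_w10.png.pkl','rb')); im=cv2.imread('pics/w10.png')
g=cv2.cvtColor(im,6); print(g[60:220:3,312])
E
```

```text
25.75 [0.5269 0.0504 0.0688] [ 3.1413 -0.0004  1.7299] j6 -0.17123272270566808
bottle [(0.91, array([0.5202, 0.0946, 0.0583]), array([[314., 196.]]))]
stop_carriage [(0.71, array([0.5166, 0.1016, 0.0592]), array([[308., 180.]]))]
[ 0.26240673  0.32934859 -1.25450203]
[238 240 241 239 242 151 155 156 156 157 157 155 156 157 154 154 229 237
 235 220 148 159 243 241 240 239 239 241 241 242 241 241 244 157 159 159
 114 125 255 255 255 255  63 158 159 156 132 136 137 140 213 248 243 244]
```

It was friction: the forces are now zero, with about 6–7 mm to go. I'll approach in small steps.

Request:
play_rows --translation '[[0.025,0,0],[0.025,0,0],[0.025,0,0],[0.025,0,0],[0,0,0],[0,0,0]]' --twist '[[0,0,0],[0,0,0],[0,0,0],[0,0,0],[0,0,0],[0,0,0]]' --gripper '[-1,-1,-1,-1,-1,-1]'

```text
time: 26.5
tool_pos: [0.5262, 0.0541, 0.0691]
ee_rot: [3.142, 0.0, 1.73]
wrist_force: [0.6, -1.3, -1.7]
width: 0.0391
finger_force: 30.0
```

Request:
play_rows --translation '[[0.025,0,0],[0.025,0,0],[0,0,0],[0,0,0]]' --twist '[[0,0,0],[0,0,0],[0,0,0],[0,0,0]]' --gripper '[-1,-1,-1,-1]'

```text
time: 26.9
tool_pos: [0.5259, 0.0561, 0.0691]
ee_rot: [3.142, 0.0, 1.73]
wrist_force: [0.2, 1.0, -1.8]
width: 0.039
finger_force: 30.0
```

Request:
play_rows --translation '[[0.025,0,0],[0,0,0],[0,0,0]]' --twist '[[0,0,0],[0,0,0],[0,0,0]]' --gripper '[-1,-1,-1]'

```text
time: 27.2
tool_pos: [0.5257, 0.0571, 0.0691]
ee_rot: [3.142, 0.0, 1.73]
wrist_force: [-0.5, -0.1, -1.4]
width: 0.0391
finger_force: 30.0
```

Request:
play_rows --translation '[[0.025,0,0],[0,0,0],[0,0,0]]' --twist '[[0,0,0],[0,0,0],[0,0,0]]' --gripper '[-1,-1,-1]'

```text
time: 27.5
tool_pos: [0.5256, 0.0581, 0.0691]
ee_rot: [3.141, 0.0, 1.73]
wrist_force: [1.0, -0.8, -2.0]
width: 0.0393
finger_force: 30.0
```

```bash
python3 -c "
from h import *
print([np.round(robot.get_obs()['wrist_force'],1) for _ in range(2)])"
```

```text
[array([ 1. , -0.8, -2. ]), array([ 1. , -0.8, -2. ])]
```

Request:
play_rows --translation '[[0.025,0,0],[0,0,0],[0,0,0]]' --twist '[[0,0,0],[0,0,0],[0,0,0]]' --gripper '[-1,-1,-1]'

```text
time: 27.8
tool_pos: [0.5254, 0.0591, 0.0691]
ee_rot: [3.142, 0.0, 1.73]
wrist_force: [0.3, 0.5, -0.8]
width: 0.0391
finger_force: 30.0
```

Request:
play_rows --translation '[[0.025,0,0],[0,0,0],[0,0,0]]' --twist '[[0,0,0],[0,0,0],[0,0,0]]' --gripper '[-1,-1,-1]'

```text
time: 28.1
tool_pos: [0.5254, 0.0592, 0.0691]
ee_rot: [-3.142, 0.002, 1.73]
wrist_force: [0.6, -3.8, -1.1]
width: 0.0394
finger_force: 30.0
```

Contact: the force rises while the position holds. One more 0.8 mm step.

Request:
play_rows --translation '[[0.02,0,0],[0,0,0],[0,0,0]]' --twist '[[0,0,0],[0,0,0],[0,0,0]]' --gripper '[-1,-1,-1]'

```text
time: 28.4
tool_pos: [0.5254, 0.0593, 0.0692]
ee_rot: [3.142, 0.003, 1.729]
wrist_force: [0.5, -5.4, -0.7]
width: 0.0391
finger_force: 30.0
```

Request:
play_rows --translation '[[0.02,0,0],[0,0,0],[0,0,0],[0,0,0]]' --twist '[[0,0,0],[0,0,0],[0,0,0],[0,0,0]]' --gripper '[-1,-1,-1,-1]'

```text
time: 28.8
tool_pos: [0.5254, 0.0595, 0.0692]
ee_rot: [3.142, 0.004, 1.729]
wrist_force: [-0.5, -7.1, -1.4]
width: 0.0392
finger_force: 30.0
```

Run:
```python
from h import *
for _ in range(3):
    o=robot.get_obs(); print(np.round(o['wrist_force'],1),o['tool_pos'].round(4)); robot.snapshot('wrist')
```

```text
[-0.5 -7.1 -1.4] [0.5254 0.0595 0.0692]
[ 0.2 -6.1 -1.5] [0.5254 0.0594 0.0692]
[ 0.8 -7.3 -0.2] [0.5254 0.0595 0.0692]
```

A steady ~7 N push. Now release, rise and check.

Request:
play_rows --translation '[[0,0,0],[0,0,0],[0,0,0],[0,0,0],[0,0,-0.4],[0,0,-0.7],[0,0,-0.7],[0,0,0]]' --twist '[[0,0,0],[0,0,0],[0,0,0],[0,0,0],[0,0,0],[0,0,0],[0,0,0],[0,0,0]]' --gripper '[0.3,0.3,0.3,0.3,0.3,0.3,0.3,0.3]'

```text
time: 29.75
tool_pos: [0.5278, 0.0621, 0.146]
ee_rot: [3.132, 0.001, 1.73]
wrist_force: [1.1, 0.6, 1.2]
width: 0.0614
finger_force: 0.0
```

Request:
play_rows --translation '[[0,-0.62,0],[0,-0.62,0],[0,-0.62,0],[0,0,0.2],[0,0,0],[0,0,0]]' --twist '[[0,0,0],[0,0,0],[0,0,0],[0,0,0],[0,0,0],[0,0,0]]' --gripper '[0.3,0.3,0.3,0.3,0.3,0.3]'

```text
time: 30.35
tool_pos: [0.4519, 0.05, 0.1323]
ee_rot: [-3.141, -0.0, 1.73]
wrist_force: [0.5, -0.3, 0.3]
width: 0.061
finger_force: 0.0
```

```bash
python3 look.py w11.png stop_index marker_tip bottle stop_carriage
python3 - <<'E'
from ortho import *
shift('w8.png','w11.png')
try: mids('w11.png')
except Exception as ex: print(ex)
# profile along bottle axis top line (z=.08) from face to bottle
cm=pickle.load(open('cm_w11.png.pkl','rb')); im=cv2.cvtColor(cv2.imread('pics/w11.png'),6)
e=np.array([-np.sin(Y),np.cos(Y)]); ex=np.array([np.cos(Y),np.sin(Y)])
f=np.array([.5278,.0621])-.0026*e+.0438*e   # expected base
for dx in(-.008,0,.008):
    s=np.arange(-.02,.016,.001); P=np.c_[f+dx*ex+s[:,None]*e,np.full(len(s),.0785)]
    uv=proj('wrist',P,cm).round().astype(int); print([int(im[v,u]) if 0<=v<480 and 0<=u<640 else -1 for u,v in uv])
E
```

```text
30.35 [0.4519 0.05   0.1323] [-3.1408 -0.0003  1.7299] j6 -0.17386823260777962
stop_index [(0.61, array([0.4394, 0.1074, 0.0467]), array([[308., 160.]]))]
marker_tip []
bottle [(0.63, array([0.44  , 0.1094, 0.0483]), array([[310., 158.]]))]
stop_carriage [(0.77, array([0.5174, 0.1017, 0.0569]), array([[427., 189.]]))]
marker 0.9648236036300659 0.1 0.1
index 0.9304895401000977 -0.1 0.0
marker [np.float64(218.0), np.float64(217.5), np.float64(217.0), np.float64(217.0), np.float64(216.5)] index [np.float64(216.5), np.float64(216.5), np.float64(217.0), np.float64(205.5), np.float64(180.5)] idx-marker mm 0.025
[209, 208, 211, 204, 207, 209, 208, 207, 209, 211, 211, 206, 207, 209, 206, 210, 213, 208, 74, 33, 174, 199, 199, 192, 169, 95, 88, 91, 96, 85, 101, 101, 100, 95, 91, 92]
[217, 221, 219, 217, 222, 218, 218, 217, 218, 220, 219, 216, 216, 217, 215, 217, 220, 221, 74, 33, 174, 192, 201, 190, 174, 94, 89, 126, 177, 177, 182, 182, 181, 179, 177, 179]
[195, 195, 198, 197, 197, 197, 195, 197, 197, 197, 198, 198, 198, 195, 197, 195, 200, 201, 88, 34, 176, 191, 194, 188, 173, 90, 79, 71, 59, 129, 124, 127, 123, 128, 129, 130]
```

The index is still on the marker (≤0.1 mm), the bottle's base meets the dark rubber face with no gap, and the robot is clear of everything. Handing in.

```bash
python3 -c "
from bench import robot
print(robot.close_job())"
```

```text
the job is handed in; nothing more can be done
None
```

The job is handed in (at about 30 s of the 72 s): I wound the stop out 5 mm past the marker and back in to within about 0.2 mm of it, slid the bottle against it with about 7 N and released it, and afterwards the index still stood at the marker.

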